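# Clear the conchos off the marble slab

## Robot

A 6-joint arm with a two-finger parallel gripper is mounted at the origin on the work surface. World frame = base frame: x ahead of the robot, y to its left, z up, the work surface at z = 0. Lengths are in m, angles in rad, forces in N, time in s.
With the tool pointing down it reaches from about 0.3 to 0.85 m from the base axis. Payload 5.4 kg.
Tool frame: the origin (TCP) lies at the very end of the fingers, on their centre line; the grasp point (between the pads) lies 19 mm behind it; z points along the fingers, y is the line along which they close (so a half turn about z gives the same grasp; the last joint's range is limited). The gripper opens to 85 mm and grips with 20 to 120 N. Pads are 22 mm wide; open, the fingers measure 114 mm over their backs; the gripper's body (76 mm by 85 mm) begins 54 mm behind the grasp point. The pads swing forward as they close: fully open they stand 13 mm farther back than shut.
Start: joints at [-1.36, 0.158, 1.597, -0, 1.386, -0.21], TCP at [0.235, -0.525, 0.231] pointing down, gripper open.
Joint ranges: [-2.91, 2.91], [-0.94, 2.29], [0.18, 2.7], [-1.29, 4.43], [0.17, 2.64], [-3, 3]. Speed limits (rad/s): [2.57, 2.57, 3.14, 3.14, 3.14, 3.14].

## Interface

Orientations are given as a unit quaternion [x, y, z, w].
In Python, from bench import ctrl gives the robot as it stands. The module is installed in compiled form; this text tells all that it offers. Calls block until the motion is done:
- ctrl.movep(position, orientation): joint-space move of the TCP to a pose.
- ctrl.servo_line(position, frame=None, max_speed=0.15): straight line of the TCP; frame=None keeps the orientation; max_speed is the mean speed in m/s.
- ctrl.goto_joints(angles): joint-space move.
- ctrl.command_gripper(opening, f_grip=None): finger opening in m; f_grip is the grip in N (None keeps the last); returns when the fingers have stopped.
- ctrl.dwell(seconds).
- ctrl.ik(position, orientation): joint angles nearest the present ones, or None.
- ctrl.grab_frame(name): name is "side" or "top" or "wrist"; returns a dict with "pixels" (400x640x3 uint8, red, green, blue), "K" (3x3 intrinsics, pixels), "D" ([k1, k2, p1, p2, k3] as OpenCV has them; the pictures are not rectified), "eye" and "orientation" of the camera in the world; the wrist camera has in their place "tool_from_camera" (4x4, takes a point from camera to tool coordinates, whose origin is the TCP and whose axes are the flange's). Camera axes: x right, y up, looking along -z (the intrinsics and any distortion apply to the point x, -y, -z); pixel columns grow to the right and rows downward; lengths in m; the calibration is good to about 2 mm. A picture is of the moment at which its call begins: read the wrist's pose just before it. There is no depth.
A pose or a line that the arm cannot do raises ctrl.MotionError and nothing moves.
- ctrl.finish_job(): hands the job in; it is judged then, once.
Trained networks look in a picture, given as the dict that the camera call returned (one of the last four; its "shot" number tells which), for a name from the list of things; names that differ only in an ending like _2 or _b are one class to them, and where a whole thing is asked for, a point or a joint stands for the part that bears it (a point fixed in the world has none). Each returns a list of dicts, best first, with "confidence" (0 to 1); they miss things now and then, are a little off and sometimes report something else, mostly with a low value. They report only what shows in the picture. A call takes as long as a camera call. They do not tell look-alikes from the thing itself.
- ctrl.spot_in(picture, query): "position" ([column, row] as shares, 0 to 1, of the picture: columns of its width, rows of its height, amid what is visible of it).
Readings, each from a call of its own:
- ctrl.current_t(): time.
- ctrl.current_joint_positions(): joint angles.
- ctrl.current_qvel(): joint speeds.
- ctrl.current_joint_torque(): joint torques, N m.
- ctrl.current_position(): TCP position.
- ctrl.current_tool_rot(): TCP orientation.
- ctrl.current_wrist_force(): force on the tool from outside, world axes, zero at the start.
- ctrl.current_ft_torque(): the same for the moment, N m.
- ctrl.current_opening(): finger opening in m.
- ctrl.current_grip_force(): force on a finger pad.
Only numpy, scipy, OpenCV 4.12 (cv2) and the standard library are available. Lean on these libraries where they do the work, as an engineer would, in place of code of your own. Each camera call takes 0.05 s, during which the arm holds its last target. There are 200 camera calls.

## Task

Sweep the three round brass conchos across the marble slab with your fingertips and over its edge into the open plywood tray beside it, so that all three lie in the tray. Only push them, do not pick them up, and leave the jar, the standing stamp and the square buckle where they are.

Things in the scene. Friction and masses are not known exactly. Their poses are not given: they have to be found in the camera images.
- concho_a: one of three identical round brass conchos (belt ornaments): a flat disc 30 mm in diameter, 10 mm high, with an upright rim 7 mm high and a slightly domed top, lying flat on the slab, 25 to 50 g, slides freely. Origin at its centre, 5 mm above its underside.
- concho_b: one of three identical round brass conchos (belt ornaments): a flat disc 30 mm in diameter, 10 mm high, with an upright rim 7 mm high and a slightly domed top, lying flat on the slab, 25 to 50 g, slides freely. Origin at its centre, 5 mm above its underside.
- concho_c: one of three identical round brass conchos (belt ornaments): a flat disc 30 mm in diameter, 10 mm high, with an upright rim 7 mm high and a slightly domed top, lying flat on the slab, 25 to 50 g, slides freely. Origin at its centre, 5 mm above its underside.
- slab: fixed marble work slab, 300 mm (its x) by 360 mm (its y), 40 mm thick, so its top is 40 mm above the bench. Origin at the centre of its underside. The tray stands against one of its two y-ends (180 mm from the origin along +y or -y), the carton against the other.
- tray: fixed open plywood tray, 150 mm (x) by 110 mm (y) outside, 36 mm high, walls and floor 4 mm; origin at the centre of its underside, axes parallel to the slab's. It stands on the bench, a long side against one y-end of the slab (gap 1.5 mm), up to 30 mm off the middle. Its rim is 4 mm below the slab's top: what is swept over the edge drops in.
- carton: fixed closed stock carton with a yellow lid, 150 by 110 mm, 46 mm high, against the other y-end of the slab; origin at the centre of its underside. Not part of the job.
- jar: amber glass jar with black cap, 44 mm in diameter, 55 mm high, standing on the slab; origin at the centre of its underside. Leave it where it is.
- stamp: steel hand stamp standing upright on the slab: round foot 34 mm in diameter, slim stem, 58 mm high; origin at the centre of its underside. Leave it where it is.
- buckle: rectangular brass buckle frame, 44 by 44 mm outside, 6 mm thick with an 8 mm thick centre bar, lying flat on the slab; origin at the centre of its underside. Leave it where it is.
Mind the look-alikes: they are no part of the job. Leave any black or orange look-alike of the concho_a alone.

How it is judged:
At the end, for the whole second after the job is handed in: All three conchos at rest (slower than 20 mm/s) inside the tray: centres between its inner walls and less than 30 mm above the bench; jar, stamp and buckle within 20 mm of where they began (x of concho_a in the frame of tray between -0.071 and 0.071 m and y of concho_a in the frame of tray between -0.051 and 0.051 m and z of each of concho_a, concho_b, concho_c in the frame of tray below 0.03 m and linear speed of each of concho_a, concho_b, concho_c below 0.02 m/s and x of concho_b in the frame of tray between -0.071 and 0.071 m and y of concho_b in the frame of tray between -0.051 and 0.051 m and x of concho_c in the frame of tray between -0.071 and 0.071 m and y of concho_c in the frame of tray between -0.051 and 0.051 m and distance of each of jar, stamp, buckle from where it was at the start of the episode below 0.02 m); the robot touches nothing.
It fails at once if a concho is lifted: its centre more than 10 mm above where it lies on the slab (height (world z) of any of concho_a, concho_b, concho_c above 0.055 m).
It fails at once if the jar, the stamp or the buckle is moved by more than 20 mm, or knocked or tipped over (distance of any of jar, stamp, buckle from where it was at the start of the episode above 0.02 m or angle between any of jar, stamp, buckle's own z axis and vertical above 0.35 rad).
It also fails if it takes over 64 s, if anything falls off the work surface, if the arm or the gripper's body presses on something with over 40 N, if the wrist force passes 120 N, or if a joint passes its speed limit or range.

## Working session

There is one attempt and no reset: what is moved stays moved. The work goes in short steps, each a Python script; the robot and the scene stay as the last script left them, time stands still between calls to the robot, and variables do not carry over. Pictures are saved under pics/ and viewed, at most 10 in all, crops included, and the job is handed in when it is done.

```bash
mkdir -p pics; cat > h.py <<'E'
import numpy as np, cv2
from scipy.spatial.transform import Rotation as R
from bench import ctrl
def world(f,uv,z):
    p=cv2.undistortPoints(np.array([[uv]],float),np.array(f["K"]),np.array(f["D"]))[0,0]
    d=R.from_quat(f["orientation"]).apply([p[0],-p[1],-1]) if np.size(f["orientation"])==4 else np.array(f["orientation"])@[p[0],-p[1],-1]
    e=np.array(f["eye"]); return e+d*(z-e[2])/d[2]
def pix(f,P):
    M=R.from_quat(f["orientation"]).as_matrix() if np.size(f["orientation"])==4 else np.array(f["orientation"])
    q=(np.atleast_2d(P)-f["eye"])@M; q=q*[1,-1,-1]
    return cv2.projectPoints(q,np.zeros(3),np.zeros(3),np.array(f["K"]),np.array(f["D"]))[0][:,0]
def save(f,n): cv2.imwrite(f"pics/{n}.png",f["pixels"][:,:,::-1])
E
python3 - <<'E'
from h import *
for c in("top","side"):
    f=ctrl.grab_frame(c); save(f,c+"1"); print(c,f["eye"],f["orientation"])
    for n,z in(("concho_a",.047),("jar",.07),("stamp",.07),("buckle",.046),("tray",.02),("carton",.046),("slab",.04)):
        for r in ctrl.spot_in(f,n)[:6]:
            uv=np.array(r["position"])*[640,400]; print(n,round(r["confidence"],2),uv.round(),world(f,uv,z).round(3))
E
```

```text
top [0.49789274 0.00891802 0.85583409] [-0.04100555  0.03522592  0.70932587 -0.70280473]
concho_a 0.77 [296. 216.] [0.554 0.06  0.047]
concho_a 0.77 [367. 308.] [ 0.383 -0.072  0.047]
concho_a 0.62 [351. 195.] [ 0.593 -0.045  0.047]
concho_a 0.48 [358.  93.] [ 0.794 -0.061  0.047]
jar 0.57 [348. 259.] [ 0.474 -0.037  0.07 ]
stamp 0.71 [313. 140.] [0.694 0.026 0.07 ]
buckle 0.54 [383. 144.] [ 0.691 -0.108  0.046]
tray 0.73 [471. 198.] [ 0.588 -0.281  0.02 ]
tray 0.55 [225. 185.] [0.619 0.203 0.02 ]
carton 0.63 [226. 184.] [0.617 0.194 0.046]
slab 0.89 [348. 199.] [ 0.587 -0.04   0.04 ]
side [ 0.35683261 -0.50490203  0.42638946] [ 0.47685762 -0.09947801 -0.19294295  0.85175346]
concho_a 0.72 [353. 271.] [ 0.578 -0.135  0.047]
concho_a 0.71 [217. 310.] [ 0.371 -0.124  0.047]
concho_a 0.7 [294. 216.] [0.554 0.054 0.047]
concho_a 0.57 [336. 242.] [ 0.589 -0.057  0.047]
concho_a 0.43 [441. 230.] [ 0.776 -0.109  0.047]
jar 0.67 [266. 249.] [ 0.466 -0.05   0.07 ]
jar 0.2 [368. 201.] [0.69  0.005 0.07 ]
stamp 0.78 [369. 201.] [0.692 0.006 0.07 ]
buckle 0.66 [403. 242.] [ 0.693 -0.108  0.046]
tray 0.9 [410. 353.] [ 0.584 -0.279  0.02 ]
carton 0.57 [292. 182.] [0.603 0.19  0.046]
slab 0.95 [327. 273.] [ 0.544 -0.115  0.04 ]
```

View pics/top1.png

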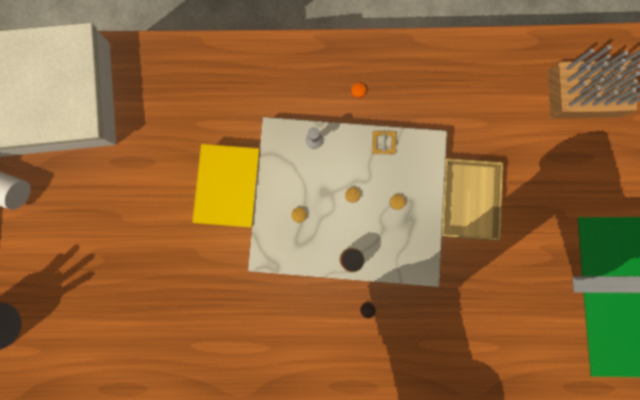

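View pics/side1.png

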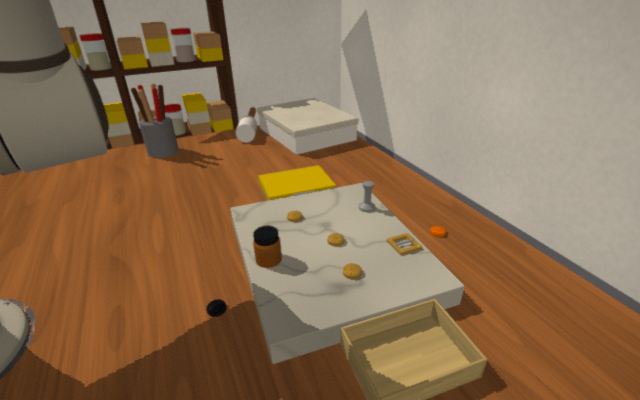

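The top view shows brass conchos at about (299,214), (352,195) and (398,201). The tray is at right (−y side), the jar at (351,259), the stamp at (314,138) and the buckle at (384,142). The black and orange look-alikes lie off the slab on the bench. The side view agrees.

```bash
python3 - <<'E'
from h import *
f=ctrl.grab_frame("top");g=ctrl.grab_frame("side")
for c in((262,118),(446,130),(439,286),(249,270)): print("slab",world(f,c,.04).round(3))
for c in((445,160),(502,163),(499,239),(442,235)): print("tray",world(f,c,.036).round(3))
for t,s in(((299,214.5),(294.5,216)),((352.5,195),(335.5,239.5)),((398,201.5),(352.5,271))): print("concho",world(f,t,.047).round(3),world(g,s,.047).round(3))
for c in((398,322),(461,293),(276,354)): print("slab side",world(g,c,.04).round(3))
print("jar cap",world(f,(352,259),.095).round(3),world(g,(267,235),.095).round(3)); print(ctrl.current_t(),ctrl.current_tool_rot())
for yaw in(0,180):
  for yw in(.1,-.2): print(yaw,ctrl.ik([.58,yw,.1],(R.from_euler('z',yaw+90-5,degrees=True)*R.from_euler('x',180,degrees=True)).as_quat()))
E
```

```text
slab [0.748 0.127 0.04 ]
slab [ 0.719 -0.232  0.04 ]
slab [ 0.421 -0.207  0.04 ]
slab [0.453 0.15  0.04 ]
tray [ 0.661 -0.229  0.036]
tray [ 0.654 -0.337  0.036]
tray [ 0.508 -0.324  0.036]
tray [ 0.516 -0.217  0.036]
concho [0.557 0.054 0.047] [0.555 0.052 0.047]
concho [ 0.593 -0.048  0.047] [ 0.591 -0.05   0.047]
concho [ 0.58  -0.134  0.047] [ 0.578 -0.135  0.047]
slab side [ 0.587 -0.244  0.04 ]
slab side [ 0.701 -0.24   0.04 ]
slab side [ 0.422 -0.22   0.04 ]
jar cap [ 0.474 -0.041  0.095] [ 0.471 -0.05   0.095]
0.9 [ 9.77949075e-01  2.08843495e-01  1.07417510e-05 -1.82771443e-05]
0 [-3.44192584e-02  3.25465052e-01  1.67158545e+00 -4.44089210e-16
  1.14454216e+00  5.28472042e-02]
0 [-0.5287568   0.38381807  1.59606089  0.          1.1617137  -0.44149033]
180 None
180 [-5.28756795e-01  3.83818068e-01  1.59606089e+00 -4.44089210e-16
  1.16171370e+00  2.70010232e+00]
```

```bash
cat >> h.py <<'E'
u=np.array([-.080,-.997]); v=np.array([.997,-.080]); EDGE=.1732
def sweep(p,vt,z=.0415,back=.048):
    p=np.array(p[:2]); t=(EDGE+.010)*u+vt*v
    d=(t-p)/np.linalg.norm(t-p); s=p-d*back
    x=-np.r_[d,0]; zz=np.array([0,0,-1.]); q=R.from_matrix(np.c_[x,np.cross(zz,x),zz]).as_quat()
    if ctrl.ik([*s,.12],q) is None: q=R.from_matrix(np.c_[-x,np.cross(zz,-x),zz]).as_quat()
    ctrl.movep([*s,.13],q); ctrl.servo_line([*s,z],max_speed=.12)
    print("down",ctrl.current_position().round(4),ctrl.current_wrist_force().round(1))
    ctrl.servo_line([*t,z],max_speed=.09)
    print("end",ctrl.current_position().round(4),ctrl.current_wrist_force().round(1))
    ctrl.servo_line([*t,.13],max_speed=.2); print(ctrl.current_t())
E
python3 - <<'E'
from h import *
ctrl.command_gripper(.018)
sweep((.579,-.1345),.615)
f=ctrl.grab_frame("side"); save(f,"s2")
E
```

```text
down [ 0.5698 -0.0877  0.0415] [-0.7 -0.6  0.6]
end [ 0.5984 -0.2313  0.0415] [ 0.2  1.2 -0.7]
6.8333
```

View pics/s2.png

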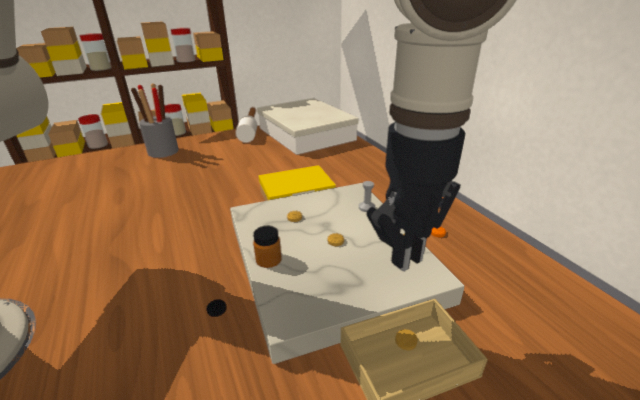

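Concho c is in the tray at (406,340), and b (336,240) and a (294,216) haven't moved. I'll sweep those two the same way.

```bash
python3 - <<'E'
from h import *
sweep((.592,-.049),.605)
sweep((.556,.053),.585)
p=ctrl.current_position(); ctrl.servo_line([p[0],p[1]+.0,.25],max_speed=.2)
ctrl.movep([.3,-.35,.3],ctrl.current_tool_rot())
f=ctrl.grab_frame("side"); save(f,"s3"); print(ctrl.current_t())
E
```

```text
down [ 0.5932 -0.0014  0.0416] [ 0.9 -0.4  1.2]
end [ 0.5885 -0.2308  0.0415] [0.2 0.3 0.4]
11.9917
down [0.5542 0.1007 0.0415] [-0.1 -0.5 -0.7]
end [ 0.5686 -0.2293  0.0415] [-0.3 -1.3 -0.3]
18.5667
20.5083
```

View pics/s3.png

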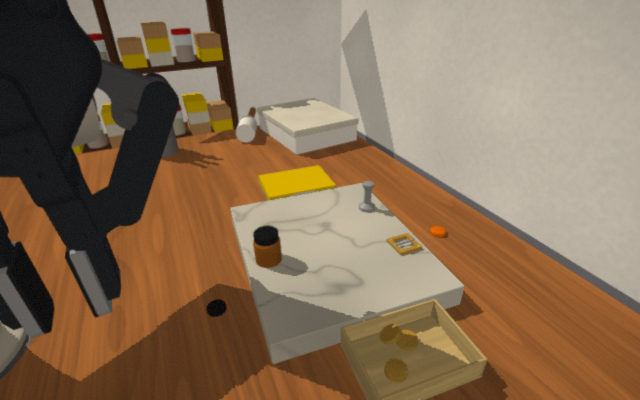

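All three conchos are in the tray, at about (390,333), (407,338) and (397,370). The jar, stamp and buckle haven't moved.

```bash
python3 -c "
from bench import ctrl
ctrl.dwell(.5); print(ctrl.finish_job())"
```

```text
the job is handed in; nothing more can be done
None
```

I swept all three conchos into the tray and handed the job in at about 21 s; the last picture shows all three in the tray and the jar, stamp and buckle where they began, but the hand-in returned no verdict.

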